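# Set the casting frame's sliding end-board in its notch

### The job

Set the casting frame for the next pour: with the fingertips, push the sliding end-board along the trough from behind until its spring catch climbs the notched strip and drops into the notch, then draw back and leave it seated there. Push only: do not touch the oiled white face of the board or the black knob of the catch, do not push the board on past the notch, and leave the plaster cast and the other things on the bench alone.

Things in the scene. Friction and masses are not known exactly. Their poses are not given: they have to be found in the camera images.
- frame: Fixed casting frame; pose varies. Plywood base 250 x 440 x 18 mm (x, y, z). Origin on the bench under the trough's middle; z up; +y is the push direction, to the trough's closed end. Trough 130 mm wide between wooden side walls 18 mm thick, 68 mm high above the bench; floor at 18 mm; from y = -220 (open end) to y = +202 mm. Outside the +x wall, at x = 107, an aluminium rail, top at 30 mm.
- strip: Fixed steel notched strip on the rail, 26 mm wide, 10 mm high; its place along the rail varies. Origin on the rail's top under the axis of a seated catch; y as the frame's. Along y (mm): ramp up -44 to -23, flat top to -9, near flank falling at 45 degrees, bottom at +1, steep far flank (60 degrees) up to +7, flat top to +25, ramp down to +46.
- catch_line (a point): Point on the end-board's catch axis at the height of the rail's top face; it slides with the board and does not move up or down with the catch. The catch is seated when this point is at the strip's origin.
- push_face (a point): Centre of the end-board's plain plywood back face (towards the trough's open end), 70 mm above the bench: push here towards the frame's +y. The board is 124 mm wide, stands from 20 to 90 mm above the bench and is 14 mm thick plus 4 mm facing. At its top an arm 22 mm thick leads over the +x wall to the catch housing (26 mm thick, to frame x = 121, top at 88 mm).
- endboard (a joint): Travel of the end-board, m, 0 to 0.27, growing towards the frame's +y; starts at 0 to 0.045. Sliding takes about 3 N, climbing the ramp about 8 N. At the notch the catch drops, the spring draws the board ahead of the finger to the seat and the push falls to nothing; it stays there. Forcing it on out of the notch takes about 20 N.
- catch (a joint): Height of the spring catch (vertical pin with a ball nose of 10 mm diameter in the housing), m: 0 on the bare rail, about 0.009 while it rides on the strip's flat top, about 0.002 when seated in the notch. The spring presses it down with 6 to 9 N.
- knob: Black knob on top of the catch pin, 20 mm diameter, 12 mm high, its underside 94 mm above the bench when the catch is at 0 (origin 64 mm below that underside, on the pin's axis). Not to be touched.
- facing: White oiled facing, 124 x 4 x 70 mm, on the end-board's +y side (the mould side). Origin at the centre of its lower edge. Not to be touched.
- cast: Small turned plaster cast, 54 mm diameter, 72 mm high, standing loose on the trough's floor near the closed end. Origin at the centre of its foot. Leave alone.
- mixcup: White plastic mixing cup, 80 mm rim diameter, 95 mm high, loose on the bench. Leave alone.
- jar: White plastic jar, 70 mm diameter, 100 mm high, loose on the bench. Leave alone.
- scraper: Scraper with wooden handle, 260 mm long, lying loose on the bench along its own x. Leave alone.

How it is judged:
By the outcome, as a careful person would: the job done as asked, in the order asked, and still so for the second after the job is handed in, with the robot touching nothing.
It also fails if it takes over 43 s, if anything falls off the work surface, if the arm or the gripper's body presses on something with over 40 N, if the wrist force passes 120 N, or if a joint passes its speed limit or range.

### The arm

A 6-joint arm with a two-finger parallel gripper is mounted at the origin on the work surface. World frame = base frame: x ahead of the robot, y to its left, z up, the work surface at z = 0. Lengths are in m, angles in rad, forces in N, time in s.
With the tool pointing down it reaches from about 0.375 to 0.9 m from the base axis. Payload 3.1 kg.
Tool frame: the origin (TCP) lies midway between the tips of the shut fingers; the grasp point (between the pads) lies 19 mm behind it (robot.grip_depth is the distance from the TCP to the grasp point, in m); z points along the fingers, y is the direction in which the jaws open and shut (so a half turn about z gives the same grasp; the last joint's range is limited). The gripper opens to 87 mm and grips with 3 to 60 N. Pads are 19 mm wide; open, the fingers measure 117 mm over their backs; the gripper's body (75 mm by 190 mm) begins 51 mm behind the grasp point.
Start: joints at [1.063, 0.527, 1.433, -0, 1.181, -0.178], TCP at [0.202, 0.592, 0.223] pointing down, gripper open.
Joint ranges: [-3.08, 3.08], [-0.75, 2.2], [0.22, 2.44], [-1.43, 4.57], [0, 2.65], [-2.85, 2.85]. Speed limits (rad/s): [2.79, 2.79, 3.14, 3.14, 3.14, 3.14].

### API

Orientations are given as a unit quaternion [x, y, z, w].
In Python, from rig import robot gives the robot as it stands.
- The arm moves only by the tool carry_out, never from a script. Its arguments are lists of equal length, an entry for each row: "dr": the turn, a rotation vector about the world's x, y, z in rad, a list of three; "translation": the shift along the world's x, y, z in cm, a list of three; "grip": the opening, from 0 (shut) to 1 (fully open). A call has 1 to 20 rows; each row is the pose to reach, as a shift and turn from the pose commanded when the call began; what a row does not reach only later rows make up. A row lasts 1/12 s, in which the tool goes at most 41.7 mm and 7.16 degrees, less where a joint would pass 70% of its speed; a pose out of reach is approached as far as the arm can. A call with a gripper value outside its range is refused whole. The fingers move at their own pace and stop on an object; "newtons" is the grip in N (left out, the last holds). Time passes only in rows, so rows that repeat a pose let the fingers close. It gives the time, the measured TCP pose, the force and the opening at its end, in the units of the state.
- robot.get_obs(): the state, without advancing time (a new reading comes with each control period).
- robot.camera(name): name is "scene" or "side" or "wrist"; returns a dict with "color" (420x560x3 uint8, blue, green, red), "camera_matrix" (3x3 intrinsics, pixels), "dist_coeffs" ([k1, k2, p1, p2, k3] as OpenCV has them; the pictures are not rectified), "T" (4x4, takes a point from camera to world coordinates). Camera axes: x right, y down, z forward; pixel columns grow to the right and rows downward; lengths in m; the calibration is good to about 2 mm. A picture is of the moment at which its call begins. There is no depth.
- robot.hand_in(): hands the job in, once; it reports no verdict.
The state is a dict: "time": time; "q": joint angles; "joint_velocities": joint speeds; "joint_torque": joint torques, N m; "position": TCP position; "tool_rot": TCP orientation; "ft_force": force on the tool from outside, world axes, zero at the start; "moment": the same for the moment, N m; "grip_width": finger opening in m.
Only numpy, scipy, OpenCV 4.12 (cv2) and the standard library are available. Lean on these libraries where they do the work, as an engineer would, in place of code of your own. Each camera call takes 0.05 s, during which the arm holds its last target. There are 200 camera calls.

## Working session

There is one attempt and no reset: what is moved stays moved. The work goes in short steps, Python scripts to look and compute and a tool call to move; the robot and the scene stay as the last step left them, time stands still between calls to the robot, and variables do not carry over. Pictures are saved under pics/ and viewed, about 8 in all and at most 12, crops included, and the job is handed in when it is done.

Besides the shell and the picture viewer there is one more tool, called after ">>>" as name(argument=value, ...) on one line, values as JSON. carry_out: Moves the arm, as the interface text tells. Its arguments: {"type":"object","properties":{"dr":{"type":"array"},"translation":{"type":"array"},"grip":{"type":"array"},"newtons":{"type":"number"}},"required":["dr","translation","grip"]}

```bash
mkdir -p pics; python3 - <<'E'
from rig import robot
import cv2,numpy as np,json,pickle
d={}
for n in("scene","side","wrist"):
    c=robot.camera(n);d[n]=c;cv2.imwrite(f"pics/{n}0.png",c["color"])
    print(n,np.round(c["camera_matrix"],1).tolist(),np.round(c["dist_coeffs"],4),np.round(c["T"],3).tolist())
pickle.dump(d,open("c0.pkl","wb"))
o=robot.get_obs();print(o)
E
```

```text
scene [[528.8, 0.0, 276.2], [0.0, 528.8, 204.9], [0.0, 0.0, 1.0]] [-0.1735  0.      0.      0.      0.    ] [[0.618, 0.585, -0.525, 1.411], [0.786, -0.45, 0.423, -0.645], [0.011, -0.674, -0.738, 1.208], [0.0, 0.0, 0.0, 1.0]]
side [[381.0, 0.0, 279.8], [0.0, 381.0, 208.8], [0.0, 0.0, 1.0]] [0.0324 0.     0.     0.     0.    ] [[-0.958, -0.222, 0.179, 0.396], [-0.285, 0.719, -0.634, 0.644], [0.012, -0.658, -0.753, 0.836], [0.0, 0.0, 0.0, 1.0]]
wrist [[293.3, 0.0, 285.8], [0.0, 293.3, 212.2], [0.0, 0.0, 1.0]] [0.0134 0.     0.     0.     0.    ] [[0.323, 0.916, 0.237, 0.137], [0.946, -0.312, -0.082, 0.613], [-0.001, 0.251, -0.968, 0.384], [0.0, 0.0, 0.0, 1.0]]
{'time': 0.15, 'q': array([ 1.06349996e+00,  5.28260374e-01,  1.43357242e+00,  2.35450297e-05,
        1.18141495e+00, -1.78470615e-01]), 'joint_velocities': array([ 0.00041617, -0.00251931, -0.00571837,  0.00060494, -0.00059862,
       -0.00106366]), 'joint_torque': array([ 5.96683294e-04, -4.40429914e+01, -1.76843172e+01,  6.33554813e-02,
        5.52463601e-02, -8.41358496e-05]), 'position': array([0.20151139, 0.59104682, 0.22180299]), 'tool_rot': array([ 1.63677515e-01,  9.86513551e-01, -7.75710532e-04, -2.88477156e-04]), 'ft_force': array([-0.17939143, -0.53964264, -0.41613524]), 'moment': array([-0.03908075, -0.0329909 ,  0.02645516]), 'grip_width': 0.08678279589066627}
```

View pics/scene0.png

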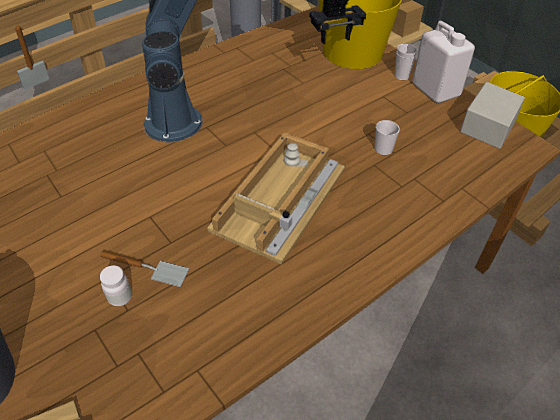

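View pics/side0.png

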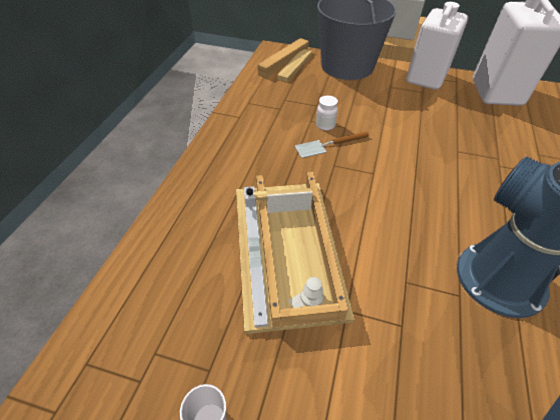

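The scene view shows the frame at about (275,195), with the open end at lower left, the board at (258,208) and the knob at (286,214). In the side view the knob is at (249,191), the strip lies along the rail around (253,240), and the cast is at (312,290). I'll enlarge both.

```bash
python3 - <<'E'
import cv2,pickle
d=pickle.load(open("c0.pkl","rb"))
for n,(x,y,w,h) in dict(scene=(200,130,155,135),side=(225,170,135,165)).items():
    s=4.4 if n=="scene" else 3.6
    s=4 
    s=4.4 if n=="scene" else 3.6
    im=cv2.resize(d[n]["color"][y:y+h,x:x+w],None,fx=s,fy=s,interpolation=cv2.INTER_CUBIC)
    for k in range(0,w,20):
        cv2.putText(im,str(x+k),(int(k*s),8),0,.35,(0,0,255),1);cv2.line(im,(int(k*s),10),(int(k*s),16),(0,0,255))
    for k in range(0,h,20):
        cv2.putText(im,str(y+k),(0,int(k*s)+4),0,.35,(0,0,255),1);cv2.line(im,(24,int(k*s)),(30,int(k*s)),(0,0,255))
    cv2.imwrite(f"pics/{n}0c.png",im)
E
```

```text
(no output)
```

View pics/scene0c.png

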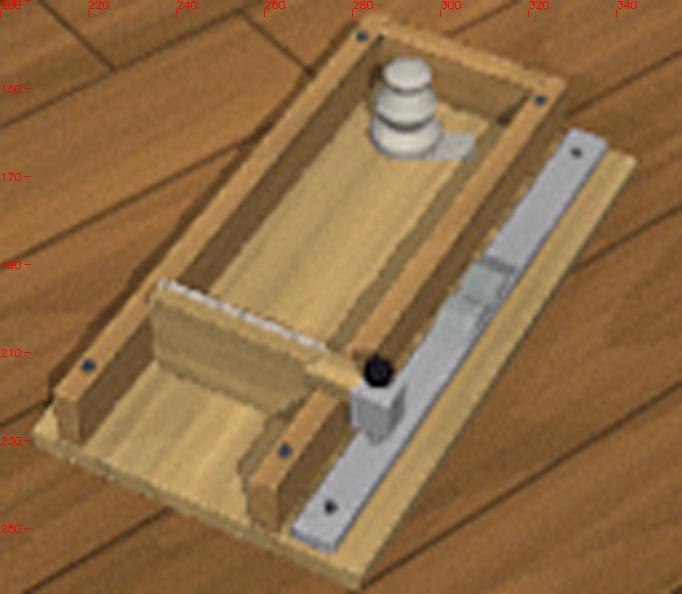

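View pics/side0c.png

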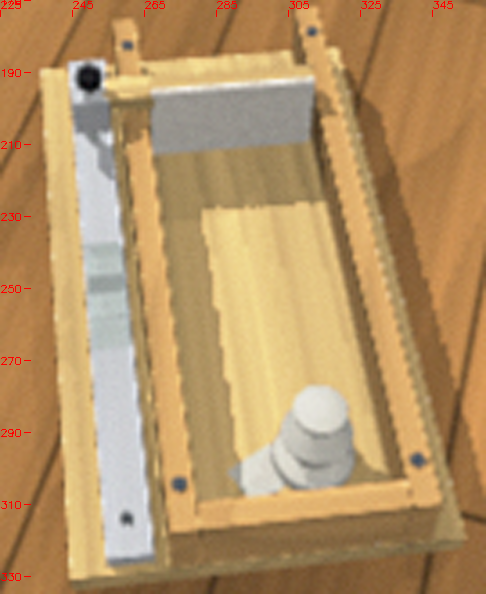

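The crops show the wall-end corners, knob, facing edge and strip patches clearly, so I'll fit the frame pose, board position and strip position from both views together.

```bash
cat > fit.py <<'E'
import cv2,pickle,numpy as np
from scipy.optimize import least_squares
d=pickle.load(open("c0.pkl","rb"))
def proj(n,P):
    c=d[n];T=np.linalg.inv(c["T"])
    return cv2.projectPoints(np.array(P,float),cv2.Rodrigues(T[:3,:3])[0],T[:3,3],c["camera_matrix"],c["dist_coeffs"])[0][:,0]
def px(n,u,v): return (u/4.4+200,v/4.4+130) if n=="scene" else (u/3.6+225,v/3.6+170)
# view, group(f frame,b knob,c facing,s strip), frame pt mm, crop px
O=[("scene","f",(-83,-220,68),53,388),("scene","f",(-65,-220,68),82,404),("scene","f",(65,-220,68),246,478),
("scene","f",(83,-220,68),275,492),("scene","f",(83,220,68),565,82),("scene","f",(-83,220,68),365,18),
("side","f",(83,220,68),168,531),("side","f",(-83,220,68),440,499),("side","f",(83,-220,68),112,20),("side","f",(65,-220,68),137,20),
("scene","b",(107,0,106),378,366),("side","b",(107,0,106),88,75),
("scene","c",(-62,0,90),160,281),("side","c",(62,0,90),152,93),("side","c",(-62,0,90),313,77),
("side","s",(107,-44,30),104,242),("side","s",(107,46,30),110,348),("side","s",(107,1,32),106,284),
("scene","s",(107,-44,30),456,338),("scene","s",(107,46,30),500,262)]
def world(p,P,g):
    y=P[1]+{"f":0,"b":p[3],"c":p[4],"s":p[5]}[g]*1000
    c,s=np.cos(p[2]),np.sin(p[2]);X,Y=P[0]/1e3,y/1e3
    return (p[0]+c*X-s*Y,p[1]+s*X+c*Y,P[2]/1e3)
def res(p): return np.array([proj(n,[world(p,P,g)])[0]-px(n,u,v) for n,g,P,u,v in O]).ravel()
if __name__=="__main__":
    best=min((least_squares(res,[.55,-.05,a,-.1,-.1,0],loss="soft_l1",f_scale=1.5) for a in(0,1.5,3,4.6)),key=lambda r:r.cost)
    p=best.x;print(np.round(p,4),np.degrees(p[2]))
    for o,r in zip(O,res(p).reshape(-1,2)):print(o[:3],np.round(r,1))
    np.save("p.npy",p)
E
python3 fit.py
```

```text
[ 0.5179  0.0632  0.4086 -0.1252 -0.1166  0.0182] 23.408598887968555
('scene', 'f', (-83, -220, 68)) [-0.6  0.8]
('scene', 'f', (-65, -220, 68)) [-1.9 -0.5]
('scene', 'f', (65, -220, 68)) [0.4 0. ]
('scene', 'f', (83, -220, 68)) [-0.5 -0.7]
('scene', 'f', (83, 220, 68)) [ 0.2 -0.4]
('scene', 'f', (-83, 220, 68)) [ 0.6 -1.9]
('side', 'f', (83, 220, 68)) [ 0.1 -0.2]
('side', 'f', (-83, 220, 68)) [0.5 0.6]
('side', 'f', (83, -220, 68)) [-0.3 -0.3]
('side', 'f', (65, -220, 68)) [-1.1 -0.8]
('scene', 'b', (107, 0, 106)) [ 0.2 -0.6]
('side', 'b', (107, 0, 106)) [-0.4 -0.6]
('scene', 'c', (-62, 0, 90)) [-0.2 -0.5]
('side', 'c', (62, 0, 90)) [-0.9 -0.5]
('side', 'c', (-62, 0, 90)) [-0.   0.3]
('side', 's', (107, -44, 30)) [-0.9  0. ]
('side', 's', (107, 46, 30)) [ 0.  -0.4]
('side', 's', (107, 1, 32)) [-0.2  2. ]
('scene', 's', (107, -44, 30)) [-2.8  0.9]
('scene', 's', (107, 46, 30)) [ 0.2 -0.6]
```

>>> carry_out(dr=[[0, 0, -0.834], [0, 0, -0.834], [0, 0, -0.834], [0, 0, -0.834], [0, 0, -0.834], [0, 0, -0.834], [0, 0, -0.834], [0, 0, -0.834], [0, 0, -0.834], [0, 0, -0.834], [0, 0, -0.834], [0, 0, -0.834], [0, 0, -0.834], [0, 0, -0.834], [0, 0, -0.834], [0, 0, -0.834], [0, 0, -0.834], [0, 0, -0.834], [0, 0, -0.834], [0, 0, -0.834]], translation=[[38.7, -69.4, -3], [38.7, -69.4, -3], [38.7, -69.4, -3], [38.7, -69.4, -3], [38.7, -69.4, -3], [38.7, -69.4, -3], [38.7, -69.4, -3], [38.7, -69.4, -3], [38.7, -69.4, -3], [38.7, -69.4, -3], [38.7, -69.4, -3], [38.7, -69.4, -3], [38.7, -69.4, -3], [38.7, -69.4, -3], [38.7, -69.4, -3], [38.7, -69.4, -3], [38.7, -69.4, -3], [38.7, -69.4, -3], [38.7, -69.4, -3], [38.7, -69.4, -3]], grip=[0, 0, 0, 0, 0, 0, 0, 0, 0, 0, 0, 0, 0, 0, 0, 0, 0, 0, 0, 0])

```text
time: 1.82
position: [0.5932, -0.1099, 0.1924]
tool_rot: [0.551, 0.834, -0.0, 0.004]
ft_force: [0.7, 0.4, 0.2]
grip_width: 0.0
```

```bash
python3 - <<'E'
from rig import robot
import cv2,pickle,numpy as np
import fit
c=robot.camera("wrist");pickle.dump(c,open("w1.pkl","wb"))
fit.d["wrist"]=c;p=np.load("p.npy")
im=cv2.resize(c["color"],None,fx=1.4,fy=1.4,interpolation=cv2.INTER_CUBIC)
for g,P in [("f",(-65,-220,68)),("f",(65,-220,68)),("f",(65,202,68)),("f",(-65,202,68)),("b",(107,0,106)),("c",(-62,0,90)),("c",(62,0,90)),("c",(-62,-18,90)),("c",(62,-18,90)),("s",(107,-44,30)),("s",(107,-9,40)),("s",(107,7,40)),("s",(107,46,30))]:
    u,v=fit.proj("wrist",[fit.world(p,P,g)])[0]*1.4
    cv2.drawMarker(im,(int(u),int(v)),(0,0,255),0,9,1)
cv2.imwrite("pics/w1.png",im)
o=robot.get_obs();print(o["position"],o["ft_force"])
E
```

```text
[ 0.59120383 -0.10720835  0.19207369] [-0.84273186 -1.24392872 -0.05741182]
```

View pics/w1.png

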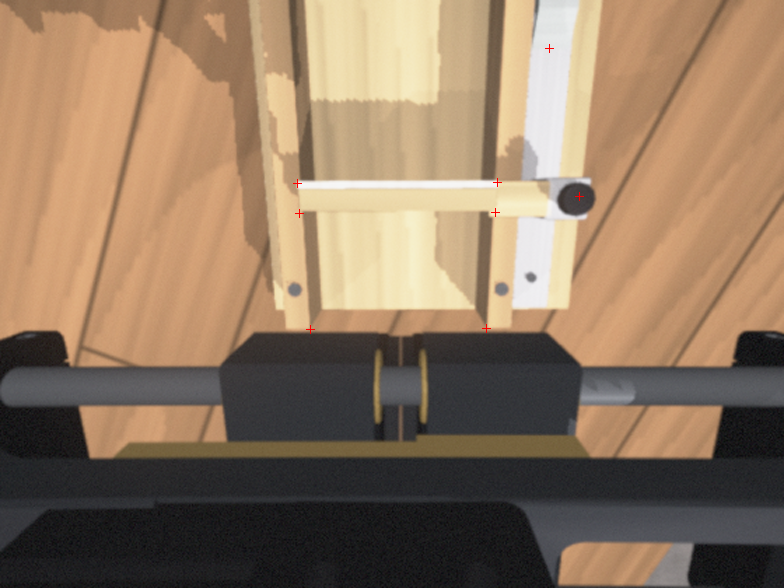

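The wrist view confirms the fit: the board-edge, knob and wall-end markers land within about 2 mm, at (297,183), (497,182) and (578,197). The shut fingers at (400,390) are centred on the trough, so I'll lower behind the board.

>>> carry_out(dr=[[0, 0, 0], [0, 0, 0], [0, 0, 0], [0, 0, 0], [0, 0, 0], [0, 0, 0], [0, 0, 0], [0, 0, 0]], translation=[[0, 0, -2.5], [0, 0, -5], [0, 0, -7.5], [0, 0, -10], [0, 0, -12], [0, 0, -13.2], [0, 0, -13.2], [0, 0, -13.2]], grip=[0, 0, 0, 0, 0, 0, 0, 0])

```text
time: 2.53
position: [0.5883, -0.1017, 0.0604]
tool_rot: [0.549, 0.836, -0.0, -0.001]
ft_force: [1.2, 0.8, -0.8]
grip_width: 0.0004
```

>>> carry_out(dr=[[0, 0, 0], [0, 0, 0], [0, 0, 0], [0, 0, 0], [0, 0, 0], [0, 0, 0], [0, 0, 0], [0, 0, 0], [0, 0, 0], [0, 0, 0], [0, 0, 0], [0, 0, 0], [0, 0, 0], [0, 0, 0], [0, 0, 0], [0, 0, 0]], translation=[[-0.2, 0.46, 0], [-0.4, 0.92, 0], [-0.6, 1.38, 0], [-0.8, 1.84, 0], [-1.0, 2.29, 0], [-1.1, 2.52, 0], [-1.2, 2.75, 0], [-1.28, 2.94, 0], [-1.36, 3.12, 0], [-1.44, 3.3, 0], [-1.51, 3.49, 0], [-1.59, 3.67, 0], [-1.67, 3.85, 0], [-1.75, 4.04, 0], [-1.83, 4.22, 0], [-1.83, 4.22, 0]], grip=[0, 0, 0, 0, 0, 0, 0, 0, 0, 0, 0, 0, 0, 0, 0, 0])

```text
time: 3.87
position: [0.5703, -0.0599, 0.0605]
tool_rot: [0.549, 0.836, 0.0, -0.0]
ft_force: [0.2, -2.8, -1.2]
grip_width: 0.0003
```

>>> carry_out(dr=[[0, 0, 0], [0, 0, 0], [0, 0, 0], [0, 0, 0], [0, 0, 0], [0, 0, 0], [0, 0, 0], [0, 0, 0], [0, 0, 0], [0, 0, 0], [0, 0, 0], [0, 0, 0], [0, 0, 0], [0, 0, 0], [0, 0, 0], [0, 0, 0], [0, 0, 0], [0, 0, 0], [0, 0, 0], [0, 0, 0]], translation=[[-0.1, 0.23, 0], [-0.26, 0.6, 0], [-0.42, 0.97, 0], [-0.58, 1.34, 0], [-0.74, 1.71, 0], [-0.9, 2.08, 0], [-1.06, 2.45, 0], [-1.22, 2.82, 0], [-1.38, 3.19, 0], [-1.54, 3.56, 0], [-1.7, 3.93, 0], [-1.86, 4.3, 0], [-2.02, 4.67, 0], [-2.18, 5.04, 0], [-2.34, 5.41, 0], [-2.5, 5.78, 0], [-2.66, 6.15, 0], [-2.82, 6.52, 0], [-2.92, 6.75, 0], [-2.98, 6.88, 0]], grip=[0, 0, 0, 0, 0, 0, 0, 0, 0, 0, 0, 0, 0, 0, 0, 0, 0, 0, 0, 0])

```text
time: 5.53
position: [0.5407, 0.009, 0.0606]
tool_rot: [0.549, 0.836, 0.0, 0.0]
ft_force: [2.5, -2.1, -2.6]
grip_width: 0.0007
```

```bash
cat > look.py <<'E'
import sys,cv2,numpy as np,fit
from rig import robot
from scipy.optimize import least_squares
p=np.load("p.npy");o=robot.get_obs();e=np.array([-np.sin(p[2]),np.cos(p[2])])
print("tcp y",(o["position"][:2]-p[:2])@e,"x",(o["position"][:2]-p[:2])@[e[1],-e[0]],"F along",o["ft_force"][:2]@e,o["ft_force"])
t=sys.argv[1];I=[]
for n,(x,y,w,h) in dict(scene=(265,155,80,80),side=(225,180,80,100)).items():
    im=robot.camera(n)["color"];cv2.imwrite(f"pics/{n}{t}full.png",im)
    im=cv2.resize(im[y:y+h,x:x+w],None,fx=4.8,fy=4.8,interpolation=cv2.INTER_CUBIC)
    im=cv2.copyMakeBorder(im,0,480-im.shape[0],0,0,0)
    for k in range(0,100,10):
        cv2.putText(im,str(x+k),(int(k*4.8),8),0,.3,(0,0,255),1);cv2.putText(im,str(y+k),(0,int(k*4.8)+4),0,.3,(0,0,255),1)
    I.append(im)
cv2.imwrite(f"pics/L{t}.png",np.hstack(I))
E
python3 look.py 2
```

```text
tcp y -0.05873422894933143 x -0.0006742104445469477 F along -2.88729439308464 [ 2.49147085 -2.06764646 -2.56286457]
```

View pics/L2.png

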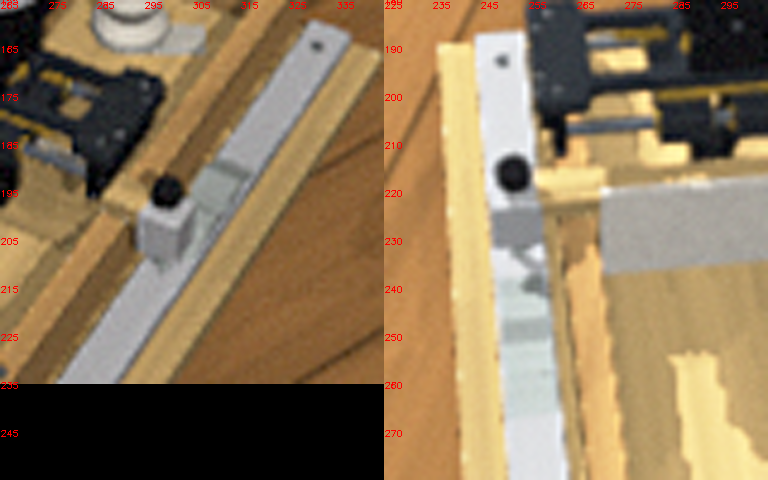

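```bash
python3 - <<'E'
import fit,numpy as np
from scipy.optimize import least_squares
p=np.load("p.npy")
def solve(n,P,v,uv):  # y along frame from full px with x fixed
    f=lambda a:(fit.proj(n,[fit.world(p,(P[0]+a[1]*1e3,P[1]+a[0]*1e3,P[2]),"f")])[0]-uv)
    return np.round(least_squares(f,[0,0]).x*1e3,1)
print("knob side",solve("side",(107,0,102),0,(251.9,216)),"scene",solve("scene",(107,0,102),0,(299.8,194.6)))
for nm,y,z,uv in [("start",-44,30,(254.5,238.3)),("flank",-9,40,(254.5,246.7)),("far",7,40,(255,250.4)),("end",46,30,(256,266))]:
    print(nm,solve("side",(107,y,z),0,uv))
print("scene end",solve("scene",(107,46,30),0,(265+228/4.8,155+163/4.8)),"far/near top",solve("scene",(107,7,40),0,(265+205/4.8,155+205/4.8)))
E
```

```text
knob side [-38.4  -1.2] scene [-41.4   0.7]
start [22.  -3.8]
flank [21.  -1.6]
far [16.6 -2. ]
end [17.6 -1. ]
scene end [16.2 -3.6] far/near top [5.6 3.4]
```

The knob reads frame y ≈ −40 mm, about 18.7 mm ahead of the TCP, which matches the prediction. The strip origin is at about +18 to +20 mm, so I expect the drop near TCP y ≈ −9 mm and the seat near 0. I'll climb first, then take small steps.

>>> carry_out(dr=[[0, 0, 0], [0, 0, 0], [0, 0, 0], [0, 0, 0], [0, 0, 0], [0, 0, 0], [0, 0, 0], [0, 0, 0], [0, 0, 0], [0, 0, 0], [0, 0, 0]], translation=[[-0.08, 0.18, 0], [-0.2, 0.46, 0], [-0.32, 0.73, 0], [-0.44, 1.01, 0], [-0.56, 1.28, 0], [-0.67, 1.56, 0], [-0.79, 1.83, 0], [-0.87, 2.02, 0], [-0.95, 2.2, 0], [-0.99, 2.29, 0], [-0.99, 2.29, 0]], grip=[0, 0, 0, 0, 0, 0, 0, 0, 0, 0, 0])

```text
time: 6.55
position: [0.5311, 0.0308, 0.0607]
tool_rot: [0.549, 0.836, -0.0, 0.001]
ft_force: [1.5, -5.2, -0.3]
grip_width: 0.0004
```

>>> carry_out(dr=[[0, 0, 0], [0, 0, 0], [0, 0, 0], [0, 0, 0], [0, 0, 0], [0, 0, 0], [0, 0, 0], [0, 0, 0]], translation=[[-0.08, 0.18, 0], [-0.2, 0.46, 0], [-0.32, 0.73, 0], [-0.44, 1.01, 0], [-0.56, 1.28, 0], [-0.64, 1.47, 0], [-0.7, 1.61, 0], [-0.7, 1.61, 0]], grip=[0, 0, 0, 0, 0, 0, 0, 0])

```text
time: 7.22
position: [0.5238, 0.0478, 0.0607]
tool_rot: [0.549, 0.836, 0.0, 0.0]
ft_force: [0.8, -1.0, 0.6]
grip_width: 0.0007
```

>>> carry_out(dr=[[0, 0, 0], [0, 0, 0], [0, 0, 0]], translation=[[-0.04, 0.09, 0], [-0.08, 0.18, 0], [-0.12, 0.28, 0]], grip=[0, 0, 0])

```text
time: 7.47
position: [0.5227, 0.0502, 0.0607]
tool_rot: [0.549, 0.836, -0.0, 0.0]
ft_force: [1.4, -4.1, 2.2]
grip_width: 0.0008
```

>>> carry_out(dr=[[0, 0, 0], [0, 0, 0]], translation=[[-0.04, 0.09, 0], [-0.08, 0.18, 0]], grip=[0, 0])

```text
time: 7.63
position: [0.5219, 0.0521, 0.0607]
tool_rot: [0.549, 0.836, 0.0, 0.0]
ft_force: [2.5, -4.6, 1.6]
grip_width: 0.0006
```

>>> carry_out(dr=[[0, 0, 0], [0, 0, 0]], translation=[[-0.04, 0.09, 0], [-0.06, 0.14, 0]], grip=[0, 0])

```text
time: 7.8
position: [0.5212, 0.0537, 0.0607]
tool_rot: [0.549, 0.836, 0.0, 0.0]
ft_force: [1.1, -3.5, 2.6]
grip_width: 0.0005
```

>>> carry_out(dr=[[0, 0, 0], [0, 0, 0]], translation=[[-0.02, 0.05, 0], [-0.04, 0.09, 0]], grip=[0, 0])

```text
time: 7.97
position: [0.5208, 0.0547, 0.0606]
tool_rot: [0.549, 0.836, 0.0, -0.0]
ft_force: [1.2, -2.8, 2.0]
grip_width: 0.0002
```

>>> carry_out(dr=[[0, 0, 0], [0, 0, 0]], translation=[[-0.02, 0.05, 0], [-0.04, 0.09, 0]], grip=[0, 0])

```text
time: 8.13
position: [0.5202, 0.0557, 0.0604]
tool_rot: [0.549, 0.836, 0.0, -0.0]
ft_force: [2.1, -1.3, 0.4]
grip_width: 0.0001
```

>>> carry_out(dr=[[0, 0, 0], [0, 0, 0]], translation=[[-0.02, 0.05, 0], [-0.04, 0.09, 0]], grip=[0, 0])

```text
time: 8.3
position: [0.5186, 0.0568, 0.0601]
tool_rot: [0.549, 0.836, -0.0, -0.001]
ft_force: [0.0, 0.5, -0.1]
grip_width: 0.0003
```

The push force fell to nothing at TCP y ≈ −6 mm, so the catch has probably dropped. I'll check with the cameras.

```bash
python3 look.py 3
```

```text
tcp y -0.006132776416638354 x -0.0018923948955712553 F along 0.423960705662805 [ 0.04398752  0.48102726 -0.05513995]
```

View pics/L3.png

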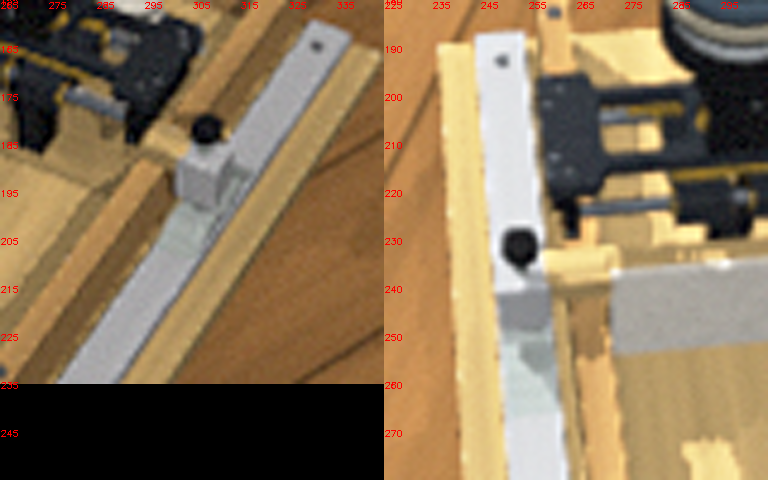

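```bash
python3 - <<'E'
import fit,numpy as np
from scipy.optimize import least_squares
p=np.load("p.npy")
for nm,a,b in [("before",(251.9,216),(299.8,194.6)),("init",(249.4,191.4),(285.9,214.3)),("now",(253.1,231.25),(307.9,182.1))]:
    f=lambda q:np.r_[fit.proj("side",[fit.world(p,q,"f")])[0]-a,fit.proj("scene",[fit.world(p,q,"f")])[0]-b]
    r=least_squares(f,[107,0,100]);print(nm,np.round(r.x,1),round(r.cost,2))
E
```

```text
before [106.3 -39.8 100.1] 0.05
init [ 106.6 -126.3   99.9] 0.02
now [106.6  12.9 105.2] 0.01
```

The knob is at y ≈ 13 mm and about 5 mm up, so the catch is partway down the flank and either still moving or just touching the finger. I'll advance 1 mm, let it settle and measure again.

>>> carry_out(dr=[[0, 0, 0], [0, 0, 0], [0, 0, 0], [0, 0, 0]], translation=[[-0.02, 0.05, 0], [-0.04, 0.09, 0], [-0.04, 0.09, 0], [-0.04, 0.09, 0]], grip=[0, 0, 0, 0])

```text
time: 8.73
position: [0.5193, 0.0572, 0.0605]
tool_rot: [0.549, 0.836, -0.0, -0.0]
ft_force: [-0.0, -0.2, 0.3]
grip_width: 0.0005
```

```bash
python3 look.py 4; cat > knob.py <<'E'
import sys,cv2,numpy as np,fit
from scipy.optimize import least_squares
p=np.load("p.npy")
def knob(t):
    uv=[]
    for n,(x,y,w,h) in dict(side=(242,215,22,40),scene=(297,165,25,30)).items():
        g=cv2.cvtColor(cv2.imread(f"pics/{n}{t}full.png"),6)[y:y+h,x:x+w]
        N,L,S,C=cv2.connectedComponentsWithStats((g<60).astype(np.uint8))
        k=max((i for i in range(1,N) if S[i][0]>0 and S[i][0]+S[i][2]<w and S[i][1]>0),key=lambda i:S[i][4])
        W=np.clip(110-g.astype(float),0,90)*cv2.dilate((L==k).astype(np.uint8),np.ones((3,3)))
        Y,X=np.mgrid[:h,:w];uv.append(((X*W).sum()/W.sum()+x,(Y*W).sum()/W.sum()+y))
    f=lambda q:np.r_[fit.proj("side",[fit.world(p,q,"f")])[0]-uv[0],fit.proj("scene",[fit.world(p,q,"f")])[0]-uv[1]]
    r=least_squares(f,[107,0,100]);print(t,np.round(uv,1).tolist(),np.round(r.x,1),round(r.cost,2))
for t in sys.argv[1:]:knob(t)
E
python3 knob.py 3 4
```

```text
tcp y -0.006033519308455322 x -0.00110339305288251 F along -0.18554336500387839 [-0.00187446 -0.20299561  0.27104719]
3 [[253.0, 231.3], [307.6, 181.4]] [106.2  13.8 106.7] 0.05
4 [[253.2, 234.1], [308.4, 181.3]] [106.3  19.3 102.3] 0.03
```

The board has run about 6 mm ahead of the finger. The knob is at y ≈ 19 mm and about 2.3 mm above its rest height, with zero force, so it is seated. I'll draw back.

>>> carry_out(dr=[[0, 0, 0], [0, 0, 0], [0, 0, 0], [0, 0, 0], [0, 0, 0], [0, 0, 0], [0, 0, 0], [0, 0, 0], [0, 0, 0], [0, 0, 0], [0, 0, 0], [0, 0, 0], [0, 0, 0], [0, 0, 0]], translation=[[0.4, -0.92, 0], [1.2, -2.75, 0], [2.0, -4.6, 0], [2.8, -6.4, 0], [3.6, -8.3, 0], [4.0, -9.2, 0], [4.0, -9.2, 0], [4.0, -9.2, 3], [4.0, -9.2, 6], [4.0, -9.2, 9], [4.0, -9.2, 12], [4.0, -9.2, 14], [4.0, -9.2, 14], [4.0, -9.2, 14]], grip=[0, 0, 0, 0, 0, 0, 0, 0, 0, 0, 0, 0, 0, 0])

```text
time: 10.0
position: [0.5595, -0.0341, 0.2016]
tool_rot: [0.549, 0.836, 0.0, 0.001]
ft_force: [0.5, 0.8, -0.7]
grip_width: 0.0004
```

```bash
python3 look.py 5; python3 knob.py 5
```

```text
tcp y -0.10582461285426621 x -0.0004870456676692441 F along 0.5649603288039395 [ 0.49866294  0.83150931 -0.69501216]
5 [[253.2, 234.1], [308.5, 181.3]] [106.4  19.3 102.4] 0.02
```

View pics/L5.png

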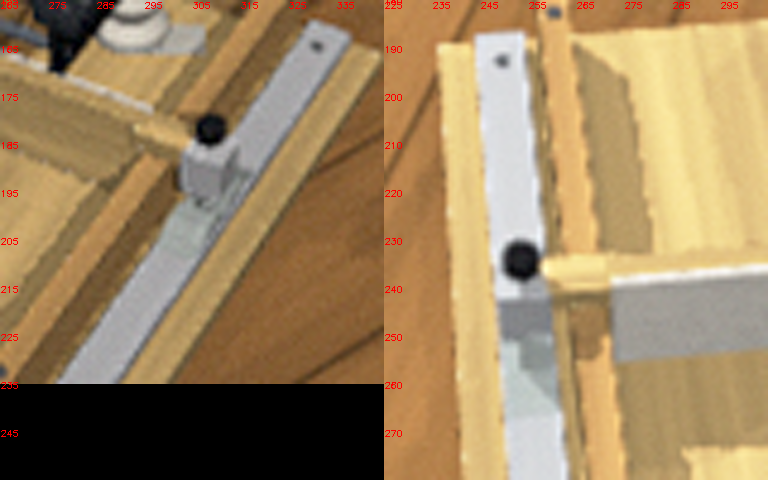

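The last picture shows the knob low on its housing at (253,234) in the side view. It hasn't moved since the fingers withdrew, and nothing touches the board. Handing in.

```bash
python3 -c "
from rig import robot
print(robot.hand_in())"
```

```text
the job is handed in; nothing more can be done
None
```

The end-board is seated in the notch and the job is handed in, at about 10 s of the 43 s allowed. I pushed it from behind with the shut fingertips until the catch climbed the strip and dropped. Then I drew the arm back and up.

**Seating checks:**
- **Force:** the push fell from about 4 N to zero at the drop, and the board ran about 6 mm ahead of the fingers.
- **Catch position:** the knob's axis is at frame y = 19.3 mm. My two estimates put the strip origin at 18–20 mm, though single strip edges scattered more widely.
- **Catch height:** the knob is about 2.4 mm above its bare-rail height, against about 2 mm expected when seated.
- **After drawing back:** the knob readings stayed within 0.1 mm, and the tool was clear of everything.

**One check that first disagreed:** a picture taken during the drop showed the catch only partway down, about 5 mm up. After a 1 mm advance and a short wait it read as seated.

The fingers stayed behind the board throughout, so I don't expect any contact with the white face or the knob. I planned the moves to clear the cast and the other things on the bench, but did not measure their positions again at the end.

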